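Sort returned medicines into their stock trays

ROBOT

A 6-joint arm with a two-finger parallel gripper is mounted at the origin on the work surface; the furniture and walls round the work are solid. World frame = base frame: x ahead of the robot, y to its left, z up, the work surface at z = 0. Lengths are in mm, angles in rad, forces in N, time in s.
With the tool pointing down it reaches from about 350 to 925 mm from the base axis. Payload 6.4 kg.
Tool frame: the origin (TCP) lies midway between the tips of the shut fingers; the grasp point (between the pads) lies 19 mm behind it; z points along the fingers, y is the line along which they close (so a half turn about z gives the same grasp; the last joint's range is limited). The gripper opens to 94 mm and grips with 3 to 60 N. Pads are 16 mm wide; open, the fingers measure 119 mm over their backs; the gripper's body (75 mm by 177 mm) begins 78 mm behind the grasp point.
Start: joints at [1.02, 0.245, 1.558, -0, 1.339, -0.174], TCP at [239.163, 604.413, 205.455] pointing down, gripper open.
Joint ranges: [-3.13, 3.13], [-1.02, 2.26], [0.13, 2.54], [-0.95, 4.09], [0.21, 2.88], [-2.74, 2.74]. Speed limits (rad/s): [2.57, 2.57, 3.14, 3.14, 3.14, 3.14].

INTERFACE

Orientations are given as a unit quaternion [w, x, y, z].
In Python, from plant import * gives the robot as it stands.
- The arm moves only by the tool move_arm, never from a script. Its argument "targets" is one flat list of numbers, 7 for each row, row after row: the shift along the tool's x, y, z in cm, then the turn, a rotation vector about the tool's x, y, z in rad, then the finger opening in cm, from 0 to 9.4. A call has 1 to 20 rows; each row shifts and turns the commanded pose from where the row before left it, along the tool's axes as they then stand; what a row does not reach is not made up. A row lasts 1/8 s, in which the tool goes at most 62.5 mm and 10.7 degrees, less where a joint would pass 70% of its speed; a pose out of reach is approached as far as the arm can. A call is refused whole if a number of a shift passes 6.25 or a number of a turn 0.188, either way. A call with a gripper value outside its range is refused whole. The fingers move at their own pace and stop on an object; the grip force is fixed at half the most. Time passes only in rows, so rows that do not move let the fingers close. It gives the time, the measured TCP pose, the force, the opening and the grip force at its end, in the units of the state.
- get_obs(): the state, without advancing time (a new reading comes with each control period).
- read_camera(name): name is "scene" or "top"; returns a dict with "pixels" (480x640x3 uint8, blue, green, red), "fx", "fy", "cx", "cy" (pixels), "rvec" (rotation vector, rad) and "tvec" (3), from world to camera coordinates, as OpenCV has them. Camera axes: x right, y down, z forward; pixel columns grow to the right and rows downward; lengths in mm; the calibration is good to about 2 mm. A picture is of the moment at which its call begins. There is no depth.
- job_done(): hands the job in; it is judged then, once.
The state is a dict: "time": time; "joint_positions": joint angles; "qd": joint speeds; "joint_torque": joint torques, N m; "tcp_pos": TCP position; "ee_rot": TCP orientation; "ft_force": force on the tool from outside, world axes, zero at the start; "moment": the same for the moment, N m; "opening": finger opening in mm; "grip_force": force on a finger pad.
Only numpy, scipy, OpenCV 4.12 (cv2) and the standard library are available. Lean on these libraries where they do the work, as an engineer would, in place of code of your own. Each camera call takes 0.05 s, during which the arm holds its last target. There are 200 camera calls.

TASK

Put the returned medicines on the table back into their stock trays: the two brown-glass vials into the orange tray and the two clear-glass vials into the green tray, all standing upright, one vial in each bay, and the blue carton lying flat in the blue tray. Never tip a vial over, and leave the tape roll and the cream tube where they are.

Things in the scene. Friction and masses are not known exactly. Their poses are not given: they have to be found in the camera images.
- brown_vial_blue_cap: glass vial standing upright, brown (amber) glass, blue cap; body 26 mm in diameter, 53 mm high with its cap, solid for contact up to 45 mm. Loose, about 35 g. Origin: centre of its underside, z up
- brown_vial_yellow_cap: glass vial standing upright, brown (amber) glass, yellow cap; body 22 mm in diameter, 47 mm high with its cap, solid for contact up to 40 mm. Loose, about 35 g. Origin: centre of its underside, z up
- clear_vial_red_cap: glass vial standing upright, clear colourless glass, red cap; body 26 mm in diameter, 53 mm high with its cap, solid for contact up to 45 mm. Loose, about 35 g. Origin: centre of its underside, z up
- clear_vial_grey_cap: glass vial standing upright, clear colourless glass, dark grey cap; body 26 mm in diameter, 49 mm high with its cap, solid for contact up to 41 mm. Loose, about 35 g. Origin: centre of its underside, z up
- blue_carton: small blue and white medicine carton lying flat, 88 x 50 x 22 mm (x, y, height). Loose, about 30 g. Origin: centre of its underside; x along its long side, z up
- tray_orange: fixed low open orange plastic tray, 124 x 68 x 12 mm outside (x, y, height), walls and floor 4 mm thick, rim 12 mm above the table. A divider as high as the rim parts it into two bays, centred at x = +29 and x = -29 mm from the origin, each 56 x 60 mm inside. A tab sticks out 7 mm at each x end. Origin: centre of its underside; x along its long side, z up
- tray_green: fixed low open green plastic tray, 124 x 68 x 12 mm outside (x, y, height), walls and floor 4 mm thick, rim 12 mm above the table. A divider as high as the rim parts it into two bays, centred at x = +29 and x = -29 mm from the origin, each 56 x 60 mm inside. A tab sticks out 7 mm at each x end. Origin: centre of its underside; x along its long side, z up
- tray_blue: fixed low open blue plastic tray, 122 x 86 x 12 mm outside (x, y, height), walls and floor 4 mm thick, rim 12 mm above the table. One bay, 114 x 78 mm inside, no divider. A tab sticks out 7 mm at each x end. Origin: centre of its underside; x along its long side, z up
- tape_roll: bystander: roll of black tape lying flat, about 62 mm across, 19 mm high, loose. Origin: centre of its underside
- cream_tube: bystander: small whitish cream tube lying flat, 30 x 82 x 20 mm, loose. Origin: on its underside near the middle, its length along y
Mind the look-alikes: they are no part of the job. Leave any pink look-alike of the clear_vial_grey_cap alone.

How it is judged (in metres and radians):
At the end, for the whole second after the job is handed in: Both brown vials stand on the floor of the orange tray, one in each bay, and both clear vials likewise in the green tray, upright to 0.1 rad; the carton lies flat (0.1 rad) on the floor of the blue tray, its centre within 20 mm of the tray's in each direction; all released and at rest ((((x of brown_vial_blue_cap in the frame of tray_orange between 0.01 and 0.05 m and y of brown_vial_blue_cap in the frame of tray_orange between -0.022 and 0.022 m and z of brown_vial_blue_cap in the frame of tray_orange between 0.001 and 0.008 m) and (x of brown_vial_yellow_cap in the frame of tray_orange between -0.05 and -0.01 m and y of brown_vial_yellow_cap in the frame of tray_orange between -0.022 and 0.022 m and z of brown_vial_yellow_cap in the frame of tray_orange between 0.001 and 0.008 m)) or ((x of brown_vial_blue_cap in the frame of tray_orange between -0.05 and -0.01 m and y of brown_vial_blue_cap in the frame of tray_orange between -0.022 and 0.022 m and z of brown_vial_blue_cap in the frame of tray_orange between 0.001 and 0.008 m) and (x of brown_vial_yellow_cap in the frame of tray_orange between 0.01 and 0.05 m and y of brown_vial_yellow_cap in the frame of tray_orange between -0.022 and 0.022 m and z of brown_vial_yellow_cap in the frame of tray_orange between 0.001 and 0.008 m))) and (((x of clear_vial_red_cap in the frame of tray_green between 0.01 and 0.05 m and y of clear_vial_red_cap in the frame of tray_green between -0.022 and 0.022 m and z of clear_vial_red_cap in the frame of tray_green between 0.001 and 0.008 m) and (x of clear_vial_grey_cap in the frame of tray_green between -0.05 and -0.01 m and y of clear_vial_grey_cap in the frame of tray_green between -0.022 and 0.022 m and z of clear_vial_grey_cap in the frame of tray_green between 0.001 and 0.008 m)) or ((x of clear_vial_red_cap in the frame of tray_green between -0.05 and -0.01 m and y of clear_vial_red_cap in the frame of tray_green between -0.022 and 0.022 m and z of clear_vial_red_cap in the frame of tray_green between 0.001 and 0.008 m) and (x of clear_vial_grey_cap in the frame of tray_green between 0.01 and 0.05 m and y of clear_vial_grey_cap in the frame of tray_green between -0.022 and 0.022 m and z of clear_vial_grey_cap in the frame of tray_green between 0.001 and 0.008 m))) and angle between each of brown_vial_blue_cap, brown_vial_yellow_cap, clear_vial_red_cap, clear_vial_grey_cap, blue_carton's own z axis and vertical below 0.1 rad and x of blue_carton in the frame of tray_blue between -0.02 and 0.02 m and y of blue_carton in the frame of tray_blue between -0.02 and 0.02 m and z of blue_carton in the frame of tray_blue between 0.001 and 0.008 m and linear speed of each of brown_vial_blue_cap, brown_vial_yellow_cap, clear_vial_red_cap, clear_vial_grey_cap, blue_carton below 0.02 m/s); the robot touches nothing.
It fails at once if a vial is tipped over (angle between any of brown_vial_blue_cap, brown_vial_yellow_cap, clear_vial_red_cap, clear_vial_grey_cap's own z axis and vertical above 0.8 rad).
It fails at once if the tape roll or the cream tube is pushed away (distance of any of tape_roll, cream_tube from where it was at the start of the episode above 0.03 m).
It also fails if it takes over 115 s, if anything falls off the work surface, if the arm or the gripper's body presses on something with over 40 N, if the wrist force passes 120 N, or if a joint passes its speed limit or range.

## Working session

There is one attempt and no reset: what is moved stays moved. The work goes in short steps, Python scripts to look and compute and a tool call to move; the robot and the scene stay as the last step left them, time stands still between calls to the robot, and variables do not carry over. Pictures are saved under pics/ and viewed, at most 17 in all, crops included, and the job is handed in when it is done.

Besides the shell and the picture viewer there is one more tool, called after "Request:" as a command line: name --argument value ..., lists and objects as JSON in quotes. move_arm: Moves the arm, as the interface text tells. Its arguments: {"type":"object","properties":{"targets":{"type":"array"}},"required":["targets"]}

```bash
mkdir -p pics
python3 - <<'E'
from plant import *
import cv2
for n in("scene","top"):
    c=read_camera(n);cv2.imwrite(f"pics/{n}0.png",c["pixels"]);print(n,c["fx"],c["fy"],c["cx"],c["cy"],c["rvec"],c["tvec"])
o=get_obs();print(o)
E
```

```text
scene 615.1715735026802 615.1715735026802 323.6395538038393 237.03997938429143 [ 2.10843028 -0.58132555  0.29541438] [-446.41707461  177.48573219 1144.19621125]
top 462.00182022632345 462.00182022632345 322.6902305745145 234.90629368548437 [ 2.20001529 -2.14842605  0.1007669 ] [ -60.87894808  472.87046953 1029.03586292]
{'time': 0.1, 'joint_positions': array([ 1.01989322e+00,  2.45764255e-01,  1.55885763e+00, -2.18790561e-05,
        1.33872966e+00, -1.74106324e-01]), 'qd': array([-0.00025796, -0.00191239, -0.00297149, -0.00081311,  0.00211392,
        0.00123383]), 'joint_torque': array([-1.15261177e-03, -4.16918421e+01, -3.15524697e+01,  6.85856910e-02,
        3.09572951e-02, -6.27771465e-05]), 'tcp_pos': array([238.88096296, 603.93329821, 204.46129488]), 'ee_rot': array([-3.01915112e-04,  1.87283312e-01,  9.82305547e-01, -8.26068522e-04]), 'ft_force': array([-0.34924737, -0.34095409, -0.81475158]), 'moment': array([ 0.04912915, -0.00961645, -0.04257697]), 'grip_force': 0.0, 'opening': 93.93792765986714}
```

View pics/scene0.png

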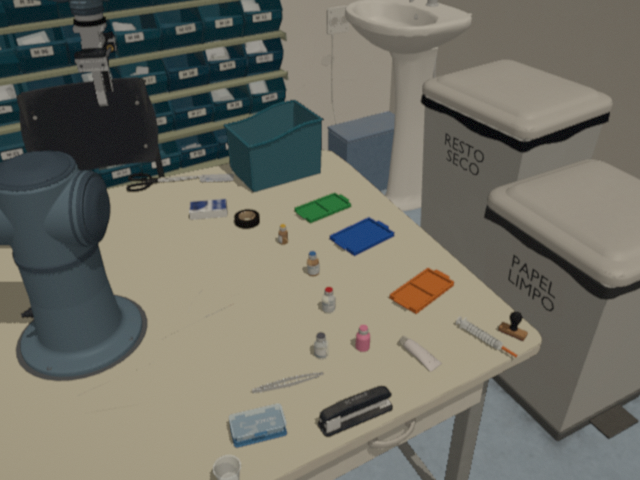

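View pics/top0.png

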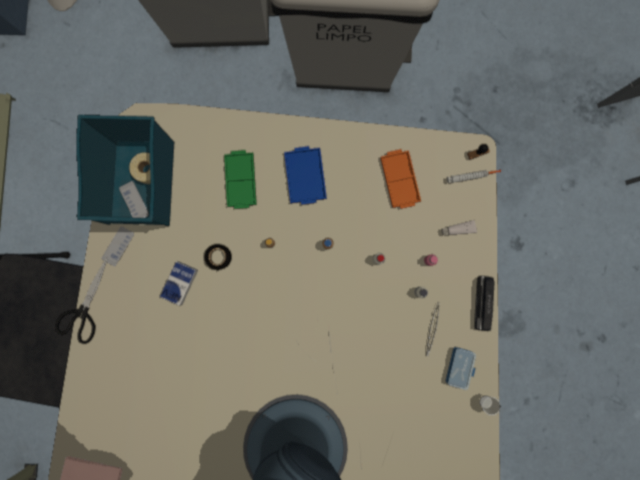

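Scene / top pixels:

| Object | Scene | Top |
|---|---|---|
| Yellow-cap vial | (283,235) | (269,243) |
| Blue-cap vial | (313,264) | (327,244) |
| Red-cap vial | (329,300) | (379,258) |
| Grey-cap vial | (321,345) | (420,292) |
| Pink look-alike | (363,338) | (431,260) |
| Carton | (208,209) | (178,283) |
| Green tray | – | (240,180) |
| Blue tray | – | (305,175) |
| Orange tray | – | (400,179) |

I'll enlarge both views.

Run:
```python
import cv2,numpy as np
def tile(src,boxes,out,s):
    im=cv2.imread(src);
    x,y,w,h=boxes
    c=cv2.resize(im[y:y+h,x:x+w],None,fx=s,fy=s,interpolation=cv2.INTER_CUBIC)
    for i in range(0,w,10):
        cv2.putText(c,str(x+i),(i*s,8),0,.3,(0,0,255),1);cv2.line(c,(i*s,10),(i*s,15),(0,0,255),1)
    for i in range(0,h,10):
        cv2.putText(c,str(y+i),(0,i*s+4),0,.3,(0,0,255),1);cv2.line(c,(20,i*s),(25,i*s),(0,0,255),1)
    cv2.imwrite(out,c)
tile("pics/top0.png",(155,140,160,115+55),"pics/t1.png",3) if 0 else None
tile("pics/top0.png",(155,140,155,120),"pics/t_a.png",5)
tile("pics/top0.png",(300,140,150,120),"pics/t_b.png",5)
tile("pics/scene0.png",(180,190,150,100),"pics/s_a.png",5)
tile("pics/scene0.png",(295,210,160,150-30),"pics/s_b.png",5)
```

```text
(no output)
```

View pics/t_a.png

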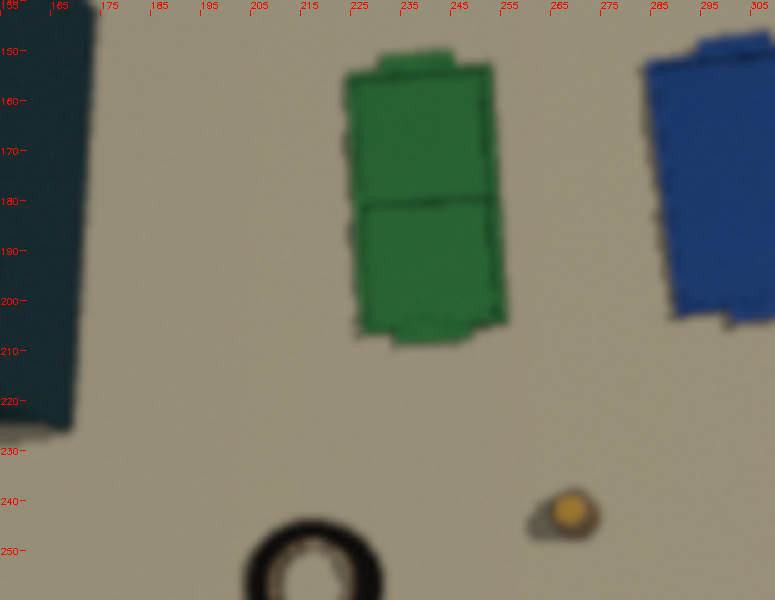

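View pics/t_b.png

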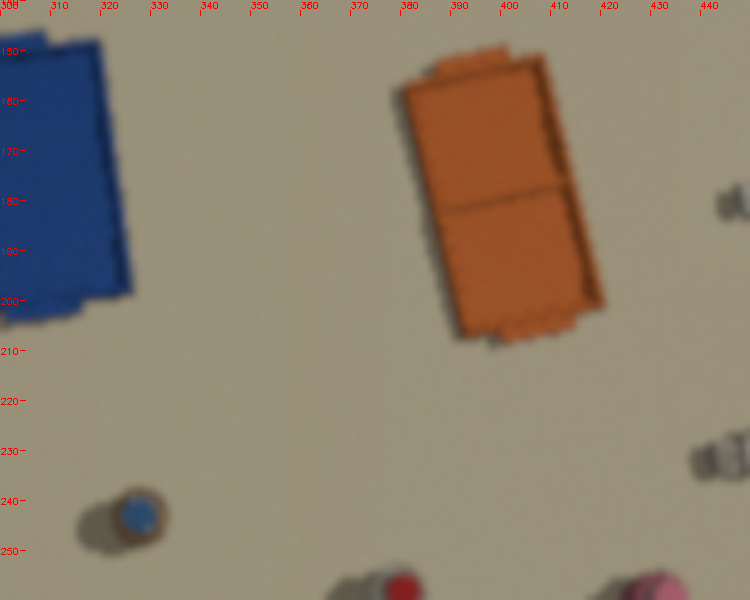

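View pics/s_a.png

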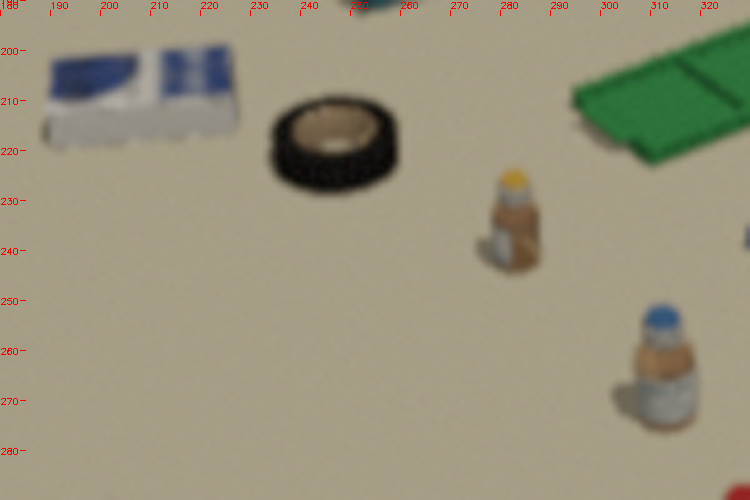

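View pics/s_b.png

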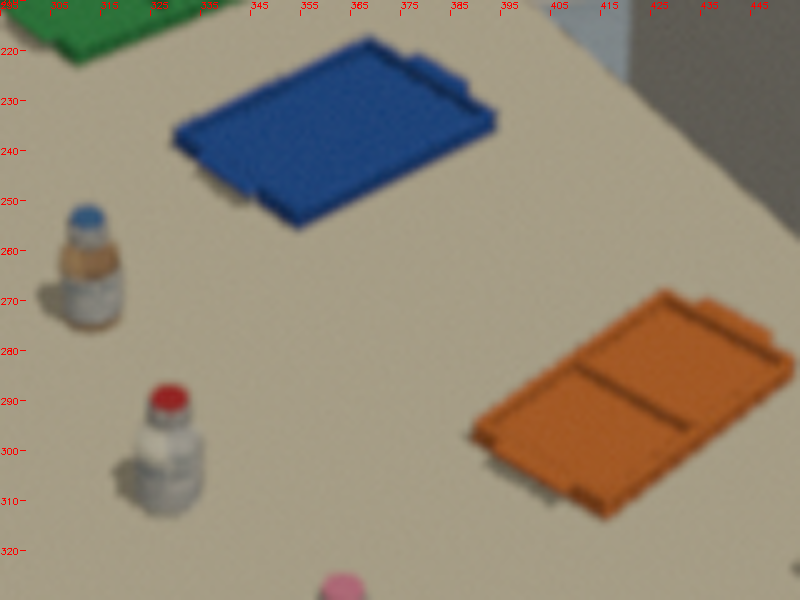

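Tops of caps and tray corners read from these. Missing: the grey vial in both views, the carton in the top view and the green tray in the scene view. One composite covers them.

Run:
```python
import cv2,numpy as np
s=5;W=[]
for src,x,y in(("top",150,250),("top",390,245),("scene",300,310),("scene",285,180)):
    c=cv2.resize(cv2.imread(f"pics/{src}0.png")[y:y+59,x:x+79],None,fx=s,fy=s,interpolation=cv2.INTER_CUBIC)
    for i in range(0,79,10):
        cv2.putText(c,str(x+i),(i*s,8),0,.3,(0,0,255),1);cv2.line(c,(i*s,10),(i*s,15),(0,0,255),1)
    for i in range(0,59,10):
        cv2.putText(c,str(y+i),(0,i*s+4),0,.3,(0,0,255),1);cv2.line(c,(20,i*s),(25,i*s),(0,0,255),1)
    W.append(c)
cv2.imwrite("pics/comp.png",np.vstack([np.hstack(W[:2]),np.hstack(W[2:])]))
```

```text
(no output)
```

View pics/comp.png

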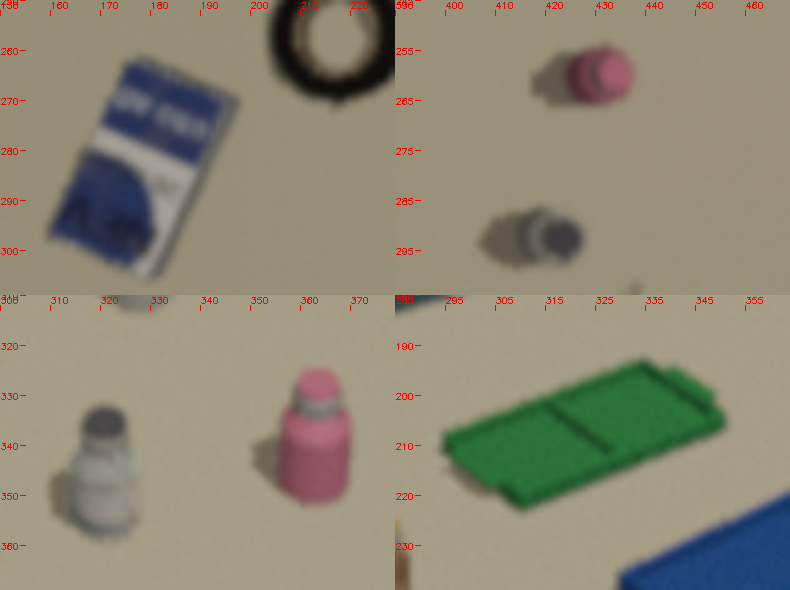

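Grey cap: top (423.4,292.8), scene (320.8,335.4). The carton's top face and the green rim corners are readable too. Next I triangulate.

```bash
cat > geo.py <<'E'
from plant import *
import cv2,numpy as np
from scipy.spatial.transform import Rotation as R
def P(c):
    K=np.array([[c["fx"],0,c["cx"]],[0,c["fy"],c["cy"]],[0,0,1]])
    return K@np.c_[cv2.Rodrigues(np.array(c["rvec"]))[0],np.array(c["tvec"]).reshape(3)]
def tri(Pt,Ps,a,b):
    X=cv2.triangulatePoints(Pt,Ps,np.array(a,float),np.array(b,float))[:,0];return X[:3]/X[3]
def onz(Pm,uv,z):
    A=np.c_[Pm[:,0],Pm[:,1],Pm[:,2]*z+Pm[:,3]];q=np.linalg.solve(A,[*uv,1]);return q[:2]/q[2]
E
python3 - <<'E'
from geo import *
np.set_printoptions(precision=1,suppress=True)
Pt,Ps=P(read_camera("top")),P(read_camera("scene"))
np.savez("P.npz",t=Pt,s=Ps)
for n,a,b,z in(("yel",(269.2,242),(283,226.3),44),("blu",(327.8,243),(312.4,253.6),50),("red",(380.6,257.6),(329,289.4),50),("gry",(423.4,292.8),(320.8,335.4),46)):
    print(n,tri(Pt,Ps,a,b),"top@z",onz(Pt,a,z),"scene@z",onz(Ps,b,z))
T={"green":([(224.4,155),(253.2,153.2),(256.2,204.4),(227,206.4)],[(335,193.4),(351,205.6),(310.4,221.3),(294.6,209)]),
"orange":([(380.6,157.6),(408.6,151),(420.8,201.5),(392,207.5)],[(428,268.4),(453.6,282.4),(416,312.3),(390,295.6)]),
"blue":([(284,152.5),(319.6,148),(326.4,199),(290.6,203.5)],[(368.6,218),(393.6,233.4),(354.4,254.4),(330.6,236.6)]),
"carton":([(177.4,261.6),(196.4,269.6),(179.6,305),(159.6,297.2)],[(190.5,202),(226,199.5),(227.5,209),(189,211.5)])}
for n,(a,b) in T.items():
    if n!="carton": print(n,"tri centre",np.mean([tri(Pt,Ps,*p) for p in zip(a,b)],0))
    else: print("carton tri",tri(Pt,Ps,np.mean(a,0),np.mean(b,0)))
    z=22 if n=="carton" else 12
    for nm,Pm,q in(("top",Pt,a),("sc",Ps,b)):
        r=np.array([onz(Pm,u,z) for u in q]);k=np.roll(r,-1,0)-r
        l=r[0]+r[1]-r[2]-r[3]
        if nm=="sc" and n=="carton": l=r[1]+r[2]-r[0]-r[3]
        print(" ",nm,r.mean(0),"sides",np.linalg.norm(k,axis=1),"yaw",np.degrees(np.arctan2(l[1],l[0])))
o=get_obs();print(R.from_quat(np.roll(o["ee_rot"],-1)).as_matrix(),o["tcp_pos"],o["time"])
E
```

```text
yel [454.6  68.6  41.9] top@z [453.5  68.8] scene@z [453.8  65.5]
blu [455.  -61.9  48.3] top@z [453.9 -61.4] scene@z [454.4 -64.1]
red [ 424.9 -178.8   48.5] top@z [ 424.4 -178.4] scene@z [ 424.1 -180.5]
gry [ 350.3 -274.7   44.3] top@z [ 349.5 -273.9] scene@z [ 349.9 -276.5]
green tri centre [602.3 145.8   3.6]
  top [599.4 144.8] sides [ 67.2 121.   67.5 121.4] yaw 5.36977498200633
  sc [596.1 133.9] sides [ 69.7 118.6  67.  121.8] yaw 5.283420994465609
orange tri centre [ 611.8 -229.     4.9]
  top [ 609.1 -227.2] sides [ 67.5 122.1  68.3 120.2] yaw 13.544484130209304
  sc [ 606.9 -235.7] sides [ 64.9 124.7  66.8 122.7] yaw 14.916663538299112
blue tri centre [615.2  -5.9   4.6]
  top [612.4  -5.6] sides [ 83.8 121.6  83.4 121.4] yaw 8.917689956962027
  sc [609.8 -15. ] sides [ 83.4 121.1  84.8 117.5] yaw 10.017012844103222
carton tri [357.9 273.3  19.5]
  top [357.1 272.8] sides [47.  86.8 48.6 88.3] yaw -23.392380029223737
  sc [357.3 269.1] sides [85.1 44.8 90.1 43.4] yaw -23.834635568113466
[[-0.9  0.4 -0. ]
 [ 0.4  0.9 -0. ]
 [ 0.  -0.  -1. ]] [238.9 604.1 204.8] 0.2
```

```bash
cat > plan.py <<'E'
from geo import *
def plan(wps,pos=None):
    """wps: (x,y,z,nrows) or ('turn',deg ccw seen from above,n) ; prints tool-axis rows in cm/rad"""
    o=get_obs();M=R.from_quat(np.roll(o["ee_rot"],-1)).as_matrix();p=o["tcp_pos"].copy()
    print("t",round(o["time"],2),"pos",p.round(1),"yang",round(np.degrees(np.arctan2(M[1,1],M[0,1])),1),"tilt",np.degrees(np.arccos(-M[2,2])).round(2),"open",round(o["opening"],1),"grip",round(o["grip_force"],1))
    for w in wps:
        if w[0]=='turn':
            r=round(-np.radians(w[1])/w[2],3);print("turn rz",r,"x",w[2]);M=M@R.from_rotvec([0,0,r*w[2]]).as_matrix()
        else:
            d=M.T@(np.array(w[:3])-p)/10/w[3];d=d.round(2);print(w,"rows",d,"x",w[3]);p=p+M@d*10*w[3]
E
python3 - <<'E'
from plan import *
plan([('turn',-1.8,1),(357,272.5,100,10),(357,272.5,9.5,4)])
E
```

```text
t 0.2 pos [238.9 604.1 204.8] yang 68.4 tilt 0.07 open 94.3 grip 0.0
turn rz 0.031 x 1
(357, 272.5, 100, 10) rows [-2.4  -2.58  1.05] x 10
(357, 272.5, 9.5, 4) rows [0.   0.01 2.26] x 4
```

Request:
move_arm --targets '[0,0,0,0,0,0.031,8,-2.4,-2.58,1.05,0,0,0,8,-2.4,-2.58,1.05,0,0,0,8,-2.4,-2.58,1.05,0,0,0,8,-2.4,-2.58,1.05,0,0,0,8,-2.4,-2.58,1.05,0,0,0,8,-2.4,-2.58,1.05,0,0,0,8,-2.4,-2.58,1.05,0,0,0,8,-2.4,-2.58,1.05,0,0,0,8,-2.4,-2.58,1.05,0,0,0,8,-2.4,-2.58,1.05,0,0,0,8,0,0,0,0,0,0,8,0,0,0,0,0,0,8]'

```text
time: 1.82
tcp_pos: [357.3, 272.9, 100.9]
ee_rot: [0.0, 0.203, 0.979, 0.0]
ft_force: [0.2, 0.9, -0.0]
opening: 80.1
grip_force: 0.0
```

Run:
```python
from plan import *
plan([(357,272.5,9.5,4)])
c=read_camera("top")["pixels"][190:340,90:290];cv2.imwrite("pics/c1.png",cv2.resize(c,None,fx=4,fy=4))
```

```text
t 1.82 pos [357.3 272.9 100.9] yang 66.6 tilt 0.04 open 80.1 grip 0.0
(357, 272.5, 9.5, 4) rows [ 0.   -0.01  2.28] x 4
```

View pics/c1.png

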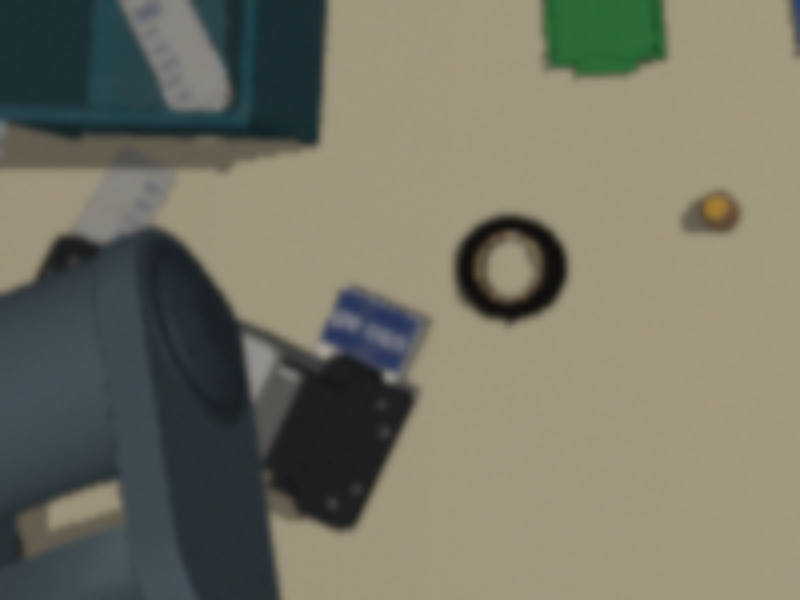

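The gripper sits over the carton, aligned, with the tape roll clear. Now I descend, grip and lift.

Request:
move_arm --targets '[0,0,2.28,0,0,0,8,0,0,2.28,0,0,0,8,0,0,2.28,0,0,0,8,0,0,2.28,0,0,0,8,0,0,0,0,0,0,8,0,0,0,0,0,0,4,0,0,0,0,0,0,4,0,0,0,0,0,0,4,0,0,0,0,0,0,4,0,0,0,0,0,0,4,0,0,0,0,0,0,4]'

```text
time: 3.25
tcp_pos: [357.7, 272.7, 9.9]
ee_rot: [0.0, 0.203, 0.979, 0.0]
ft_force: [-1.1, -0.7, 6.7]
opening: 49.4
grip_force: 30.0
```

Gripped at 49.4 mm (the carton is 50 mm wide). Lift, then plan the carry.

Request:
move_arm --targets '[0,0,-1,0,0,0,4,0,0,-2,0,0,0,4,0,0,-3,0,0,0,4,0,0,-3,0,0,0,4,0,0,0,0,0,0,4]'

```text
time: 3.88
tcp_pos: [358.9, 273.1, 101.6]
ee_rot: [0.002, 0.202, 0.979, 0.002]
ft_force: [0.1, -0.1, -0.1]
opening: 49.9
grip_force: 30.0
```

Run:
```python
from plan import *
plan([('turn',32.5,4),(612.4,-6,98,10),(612.4,-6,30,3),(612.4,-6,14.5,2)])
```

```text
t 3.88 pos [358.9 273.1 101.6] yang 66.6 tilt 0.31 open 49.9 grip 30.0
turn rz -0.142 x 4
(612.4, -6, 98, 10) rows [-2.06 -3.16  0.04] x 10
(612.4, -6, 30, 3) rows [ 0.02 -0.    2.28] x 3
(612.4, -6, 14.5, 2) rows [ 0.   -0.    0.77] x 2
```

Request:
move_arm --targets '[0,0,0,0,0,-0.142,4,0,0,0,0,0,-0.142,4,0,0,0,0,0,-0.142,4,0,0,0,0,0,-0.142,4,-2.06,-3.16,0.04,0,0,0,4,-2.06,-3.16,0.04,0,0,0,4,-2.06,-3.16,0.04,0,0,0,4,-2.06,-3.16,0.04,0,0,0,4,-2.06,-3.16,0.04,0,0,0,4,-2.06,-3.16,0.04,0,0,0,4,-2.06,-3.16,0.04,0,0,0,4,-2.06,-3.16,0.04,0,0,0,4,-2.06,-3.16,0.04,0,0,0,4,-2.06,-3.16,0.04,0,0,0,4,0,0,0,0,0,0,4,0,0,2.28,0,0,0,4,0,0,2.28,0,0,0,4,0,0,2.28,0,0,0,4,0,0,0,0,0,0,4,0,0,0,0,0,0,4]'

```text
time: 6.38
tcp_pos: [610.7, -6.2, 27.1]
ee_rot: [0.0, -0.08, 0.997, 0.0]
ft_force: [-0.5, -0.7, -1.0]
opening: 49.7
grip_force: 30.0
```

Run:
```python
from plan import *
plan([(612.4,-6,14.5,2)])
cs=[]
c=read_camera("scene")["pixels"][140:290,280:480];cv2.imwrite("pics/c2.png",cv2.resize(c,None,fx=4,fy=4))
```

```text
t 6.38 pos [610.7  -6.2  27.1] yang 99.2 tilt 0.0 open 49.7 grip 30.0
(612.4, -6, 14.5, 2) rows [-0.08 -0.    0.63] x 2
```

View pics/c2.png

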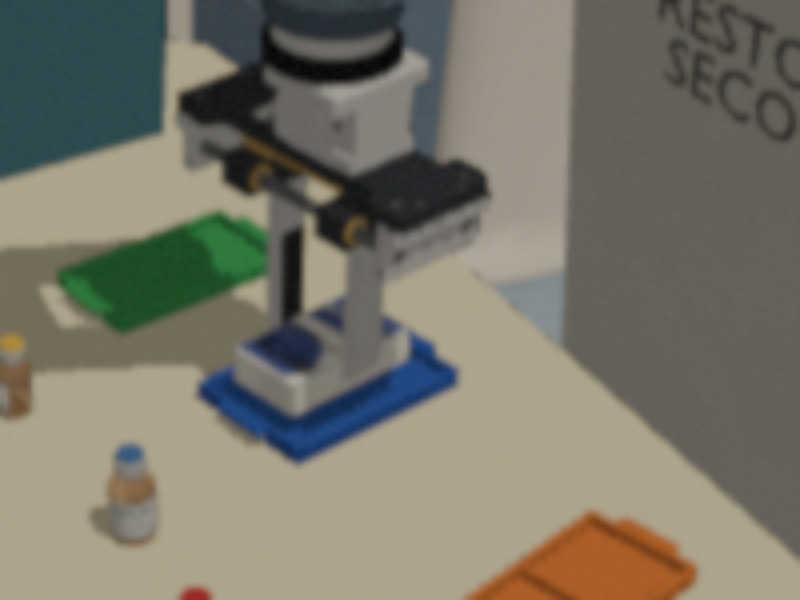

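The carton is level, aligned and centred over the blue tray. Lower, release and rise.

Request:
move_arm --targets '[-0.08,0,0.63,0,0,0,4,-0.08,0,0.63,0,0,0,4,0,0,0,0,0,0,4,0,0,0,0,0,0,7,0,0,0,0,0,0,7,0,0,0,0,0,0,7,0,0,0,0,0,0,7,0,0,-2,0,0,0,7,0,0,-3,0,0,0,6,0,0,-4,0,0,0,6,0,0,0,0,0,0,6,0,0,0,0,0,0,6]'

```text
time: 7.92
tcp_pos: [612.3, -6.4, 104.5]
ee_rot: [0.0, -0.08, 0.997, -0.0]
ft_force: [0.7, 0.0, 0.7]
opening: 59.6
grip_force: 0.0
```

Run:
```python
from plan import *
plan([(454,68.5,103,6),(454,68.5,12.5,4)])
```

```text
t 7.92 pos [612.3  -6.4 104.5] yang 99.2 tilt 0.01 open 59.6 grip 0.0
(454, 68.5, 103, 6) rows [2.41 1.65 0.03] x 6
(454, 68.5, 12.5, 4) rows [-0.01  0.01  2.26] x 4
```

Request:
move_arm --targets '[2.41,1.65,0.03,0,0,0,6,2.41,1.65,0.03,0,0,0,6,2.41,1.65,0.03,0,0,0,6,2.41,1.65,0.03,0,0,0,6,2.41,1.65,0.03,0,0,0,6,2.41,1.65,0.03,0,0,0,6,0,0,0,0,0,0,6,0,0,0,0,0,0,6]'

```text
time: 8.93
tcp_pos: [454.4, 67.9, 102.2]
ee_rot: [-0.0, -0.08, 0.997, -0.0]
ft_force: [0.0, 0.4, 0.2]
opening: 60.0
grip_force: 0.0
```

Run:
```python
from plan import *
plan([(454,68.5,12.5,5)])
```

```text
t 8.93 pos [454.4  67.9 102.2] yang 99.2 tilt 0.02 open 60.0 grip 0.0
(454, 68.5, 12.5, 5) rows [0.   0.01 1.79] x 5
```

Request:
move_arm --targets '[0,0.05,1.8,0,0,0,6,0,0,1.8,0,0,0,6,0,0,1.8,0,0,0,6,0,0,1.8,0,0,0,6,0,0,1.75,0,0,0,6,0,0,0,0,0,0,5,0,0,0,0,0,0,4,0,0,0,0,0,0,3,0,0,0,0,0,0,2.6,0,0,0,0,0,0,2.3,0,0,0,0,0,0,2,0,0,0,0,0,0,1.7,0,0,0,0,0,0,1.5,0,0,0,0,0,0,1.5]'

```text
time: 10.68
tcp_pos: [454.1, 68.8, 13.2]
ee_rot: [0.0, -0.08, 0.997, 0.0]
ft_force: [-0.9, 1.4, 3.9]
opening: 20.6
grip_force: 29.9
```

Request:
move_arm --targets '[0,0,-1,0,0,0,1.5,0,0,-2,0,0,0,1.5,0,0,-3,0,0,0,1.5,0,0,-3,0,0,0,1.5,0,0,0,0,0,0,1.5,0,0,0,0,0,0,1.5]'

```text
time: 11.42
tcp_pos: [453.0, 68.7, 101.9]
ee_rot: [-0.001, -0.08, 0.997, 0.0]
ft_force: [0.3, -0.2, -1.0]
opening: 20.5
grip_force: 29.9
```

Run:
```python
from plan import *
plan([('turn',4.8,1),(637,-220.5,103,11),(637,-220.5,17.5,5)])
```

```text
t 11.43 pos [453.   68.7 101.9] yang 99.2 tilt 0.09 open 20.5 grip 29.9
turn rz -0.084 x 1
(637, -220.5, 103, 11) rows [-0.99 -2.96 -0.01] x 11
(637, -220.5, 17.5, 5) rows [0.   0.01 1.7 ] x 5
```

Request:
move_arm --targets '[0,0,0,0,0,-0.084,1.5,-0.99,-2.96,0,0,0,0,1.5,-0.99,-2.96,0,0,0,0,1.5,-0.99,-2.96,0,0,0,0,1.5,-0.99,-2.96,0,0,0,0,1.5,-0.99,-2.96,0,0,0,0,1.5,-0.99,-2.96,0,0,0,0,1.5,-0.99,-2.96,0,0,0,0,1.5,-0.99,-2.96,0,0,0,0,1.5,-0.99,-2.96,0,0,0,0,1.5,-0.99,-2.96,0,0,0,0,1.5,-0.99,-2.96,0,0,0,0,1.5,0,0,0,0,0,0,1.5,0,0,2,0,0,0,1.5,0,0,2,0,0,0,1.5,0,0,2,0,0,0,1.5,0,0,0,0,0,0,1.5,0,0,0,0,0,0,1.5]'

```text
time: 13.68
tcp_pos: [638.6, -220.9, 43.2]
ee_rot: [0.0, -0.122, 0.993, -0.0]
ft_force: [-0.5, -0.2, -0.8]
opening: 20.7
grip_force: 29.9
```

Run:
```python
from plan import *
plan([(637,-220.5,18.0,3)])
a=cv2.resize(read_camera("scene")["pixels"][180:330,340:490],None,fx=2.66*1,fy=2.66)
b=cv2.resize(read_camera("top")["pixels"][120:270,300:450],None,fx=2.66,fy=2.66)
cv2.imwrite("pics/c3.png",np.hstack([a,b]))
```

```text
t 13.68 pos [ 638.6 -220.9   43.2] yang 104.0 tilt 0.03 open 20.7 grip 29.9
(637, -220.5, 18.0, 3) rows [0.05 0.03 0.84] x 3
```

View pics/c3.png

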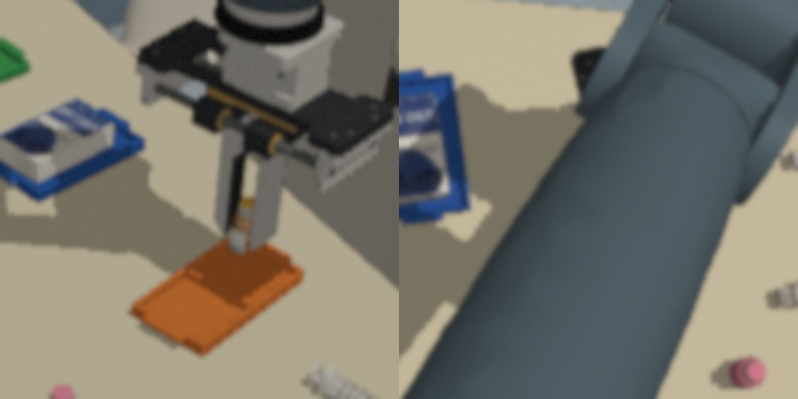

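The vial hangs upright over the far orange bay, and the carton lies in its tray. Lower to touch the floor and release.

Request:
move_arm --targets '[0.05,0.03,0.84,0,0,0,1.5,0.05,0.03,0.84,0,0,0,1.5,0.05,0,0.84,0,0,0,1.5,0,0,0,0,0,0,1.5,0,0,0,0,0,0,2.2,0,0,0,0,0,0,2.6,0,0,0,0,0,0,4,0,0,0,0,0,0,5,0,0,0,0,0,0,5,0,0,-2,0,0,0,5,0,0,-3,0,0,0,5,0,0,-3.5,0,0,0,6,0,0,0,0,0,0,6,0,0,0,0,0,0,6]'

```text
time: 15.52
tcp_pos: [636.4, -220.5, 102.5]
ee_rot: [-0.0, -0.122, 0.993, 0.0]
ft_force: [0.2, 0.0, 0.1]
opening: 59.7
grip_force: 0.0
```

Run:
```python
from plan import *
plan([(454.2,-62,103,7),(454.2,-62,12.5,5)])
```

```text
t 15.53 pos [ 636.4 -220.5  102.5] yang 104.0 tilt 0.03 open 59.7 grip 0.0
(454.2, -62, 103, 7) rows [ 1.98  2.83 -0.01] x 7
(454.2, -62, 12.5, 5) rows [-0.   -0.01  1.82] x 5
```

Request:
move_arm --targets '[1.98,2.83,0,0,0,0,6,1.98,2.83,0,0,0,0,6,1.98,2.83,0,0,0,0,6,1.98,2.83,0,0,0,0,6,1.98,2.83,0,0,0,0,6,1.98,2.83,0,0,0,0,6,1.98,2.83,0,0,0,0,6,0,0,0,0,0,0,6,0,0,0,0,0,0,6,0,0,1.8,0,0,0,6,0,0,1.8,0,0,0,6,0,0,1.8,0,0,0,6,0,0,1.8,0,0,0,6,0,0,1.8,0,0,0,6,0,0,0,0,0,0,6]'

```text
time: 17.4
tcp_pos: [453.7, -62.2, 11.4]
ee_rot: [-0.001, -0.121, 0.993, 0.001]
ft_force: [-0.0, -0.9, -0.4]
opening: 60.2
grip_force: 0.0
```

Request:
move_arm --targets '[0,0,0,0,0,0,5,0,0,0,0,0,0,4,0,0,0,0,0,0,3.2,0,0,0,0,0,0,2.8,0,0,0,0,0,0,2.5,0,0,0,0,0,0,2.2,0,0,0,0,0,0,1.9,0,0,0,0,0,0,1.9,0,0,0,0,0,0,1.9]'

```text
time: 18.52
tcp_pos: [454.5, -62.0, 12.9]
ee_rot: [0.0, -0.122, 0.993, -0.0]
ft_force: [-0.3, -0.4, 3.1]
opening: 24.5
grip_force: 30.0
```

Request:
move_arm --targets '[0,0,-1,0,0,0,1.9,0,0,-2,0,0,0,1.9,0,0,-3,0,0,0,1.9,0,0,-3,0,0,0,1.9,0,0,0,0,0,0,1.9,0,0,0,0,0,0,1.9]'

```text
time: 19.27
tcp_pos: [453.6, -61.7, 101.8]
ee_rot: [-0.001, -0.122, 0.993, 0.0]
ft_force: [-0.5, -0.7, -0.9]
opening: 24.8
grip_force: 30.0
```

Run:
```python
from plan import *
plan([(581,-234.5,103,7),(581,-234.5,43,3),(581,-234.5,18,3)])
```

```text
t 19.27 pos [453.6 -61.7 101.8] yang 104.0 tilt 0.09 open 24.8 grip 30.0
(581, -234.5, 103, 7) rows [-1.17 -2.84 -0.02] x 7
(581, -234.5, 43, 3) rows [-0.    0.01  2.  ] x 3
(581, -234.5, 18, 3) rows [-0.   -0.    0.83] x 3
```

Request:
move_arm --targets '[-1.17,-2.84,0,0,0,0,1.9,-1.17,-2.84,0,0,0,0,1.9,-1.17,-2.84,0,0,0,0,1.9,-1.17,-2.84,0,0,0,0,1.9,-1.17,-2.84,0,0,0,0,1.9,-1.17,-2.84,0,0,0,0,1.9,-1.17,-2.84,0,0,0,0,1.9,0,0,0,0,0,0,1.9,0,0,2,0,0,0,1.9,0,0,2,0,0,0,1.9,0,0,2,0,0,0,1.9,0,0,0,0,0,0,1.9,0,0,0,0,0,0,1.9,0,0,0,0,0,0,1.9]'

```text
time: 21.02
tcp_pos: [582.6, -235.5, 43.8]
ee_rot: [0.001, -0.122, 0.993, -0.001]
ft_force: [1.0, 0.3, 0.0]
opening: 24.7
grip_force: 30.0
```

Run:
```python
from plan import *
plan([(581,-234.5,17.7,3)])
a=cv2.resize(read_camera("scene")["pixels"][180:330,340:490],None,fx=4,fy=4)
cv2.imwrite("pics/c4.png",a)
```

```text
t 21.02 pos [ 582.6 -235.5   43.8] yang 104.0 tilt 0.11 open 24.7 grip 30.0
(581, -234.5, 17.7, 3) rows [0.04 0.05 0.87] x 3
```

View pics/c4.png

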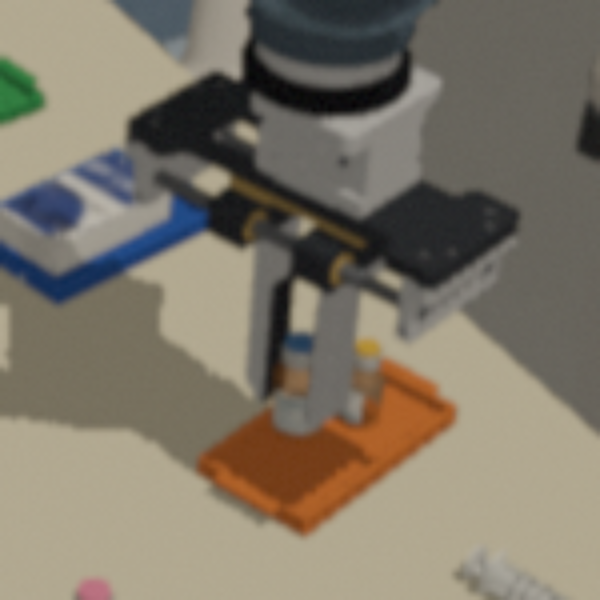

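The yellow-cap vial stands in the far bay and the blue-cap vial hangs above the near bay. Lower and release.

Request:
move_arm --targets '[0.04,0.05,0.87,0,0,0,1.9,0.04,0.05,0.87,0,0,0,1.9,0.04,0,0.87,0,0,0,1.9,0,0,0,0,0,0,1.9,0,0,0,0,0,0,2.6,0,0,0,0,0,0,3,0,0,0,0,0,0,4,0,0,0,0,0,0,5,0,0,0,0,0,0,5,0,0,-2,0,0,0,5,0,0,-3,0,0,0,5,0,0,-3.5,0,0,0,6,0,0,0,0,0,0,6,0,0,0,0,0,0,6]'

```text
time: 22.82
tcp_pos: [580.1, -234.2, 101.5]
ee_rot: [-0.0, -0.122, 0.993, 0.0]
ft_force: [0.1, 0.5, 0.8]
opening: 60.2
grip_force: 0.0
```

Run:
```python
from plan import *
plan([('turn',-8.6,1),(424.5,-179,103,5),(424.5,-179,12.5,5)])
```

```text
t 22.82 pos [ 580.1 -234.2  101.5] yang 104.0 tilt 0.02 open 60.2 grip 0.0
turn rz 0.15 x 1
(424.5, -179, 103, 5) rows [ 2.99  1.39 -0.03] x 5
(424.5, -179, 12.5, 5) rows [0.   0.   1.81] x 5
```

Request:
move_arm --targets '[0,0,0,0,0,0.15,6,2.99,1.39,0,0,0,0,6,2.99,1.39,0,0,0,0,6,2.99,1.39,0,0,0,0,6,2.99,1.39,0,0,0,0,6,2.99,1.39,0,0,0,0,6,0,0,0,0,0,0,6,0,0,0,0,0,0,6,0,0,1.75,0,0,0,6,0,0,1.75,0,0,0,6,0,0,1.75,0,0,0,6,0,0,1.75,0,0,0,6,0,0,1.75,0,0,0,6,0,0,0,0,0,0,6]'

```text
time: 24.58
tcp_pos: [424.8, -178.9, 12.8]
ee_rot: [-0.001, -0.047, 0.999, 0.001]
ft_force: [0.2, -0.6, 0.1]
opening: 60.0
grip_force: 0.0
```

Request:
move_arm --targets '[0,0,0,0,0,0,5,0,0,0,0,0,0,4,0,0,0,0,0,0,3.2,0,0,0,0,0,0,2.8,0,0,0,0,0,0,2.5,0,0,0,0,0,0,2.2,0,0,0,0,0,0,1.9,0,0,0,0,0,0,1.9,0,0,0,0,0,0,1.9]'

```text
time: 25.7
tcp_pos: [425.2, -179.2, 14.3]
ee_rot: [0.0, -0.047, 0.999, 0.0]
ft_force: [0.2, 1.1, 5.2]
opening: 25.0
grip_force: 30.0
```

Request:
move_arm --targets '[0,0,-1,0,0,0,1.9,0,0,-2,0,0,0,1.9,0,0,-3,0,0,0,1.9,0,0,-3,0,0,0,1.9,0,0,0,0,0,0,1.9,0,0,0,0,0,0,1.9]'

```text
time: 26.45
tcp_pos: [424.4, -178.9, 103.2]
ee_rot: [-0.001, -0.047, 0.999, 0.0]
ft_force: [0.1, 0.6, -0.8]
opening: 25.1
grip_force: 30.0
```

Run:
```python
from plan import *
plan([(628.3,147.5,103,12),(628.3,147.5,43,3),(628.3,147.5,18,3)])
```

```text
t 26.45 pos [ 424.4 -178.9  103.2] yang 95.4 tilt 0.07 open 25.1 grip 30.0
(628.3, 147.5, 103, 12) rows [-1.95  2.55  0.  ] x 12
(628.3, 147.5, 43, 3) rows [ 0.01 -0.01  2.  ] x 3
(628.3, 147.5, 18, 3) rows [-0.    0.    0.84] x 3
```

Request:
move_arm --targets '[-1.95,2.55,0,0,0,0,1.9,-1.95,2.55,0,0,0,0,1.9,-1.95,2.55,0,0,0,0,1.9,-1.95,2.55,0,0,0,0,1.9,-1.95,2.55,0,0,0,0,1.9,-1.95,2.55,0,0,0,0,1.9,-1.95,2.55,0,0,0,0,1.9,-1.95,2.55,0,0,0,0,1.9,-1.95,2.55,0,0,0,0,1.9,-1.95,2.55,0,0,0,0,1.9,-1.95,2.55,0,0,0,0,1.9,-1.95,2.55,0,0,0,0,1.9,0,0,0,0,0,0,1.9,0,0,2,0,0,0,1.9,0,0,2,0,0,0,1.9,0,0,2,0,0,0,1.9,0,0,0,0,0,0,1.9,0,0,0,0,0,0,1.9,0,0,0,0,0,0,1.9]'

```text
time: 28.82
tcp_pos: [630.1, 147.5, 45.3]
ee_rot: [0.001, -0.047, 0.999, 0.0]
ft_force: [0.6, -0.4, 0.0]
opening: 25.3
grip_force: 30.0
```

Run:
```python
from plan import *
plan([(628.3,147.5,19,3)])
a=cv2.resize(read_camera("scene")["pixels"][90:240,230:430],None,fx=4,fy=4)
cv2.imwrite("pics/c5.png",a)
```

```text
t 28.82 pos [630.1 147.5  45.3] yang 95.4 tilt 0.11 open 25.3 grip 30.0
(628.3, 147.5, 19, 3) rows [0.06 0.01 0.88] x 3
```

View pics/c5.png

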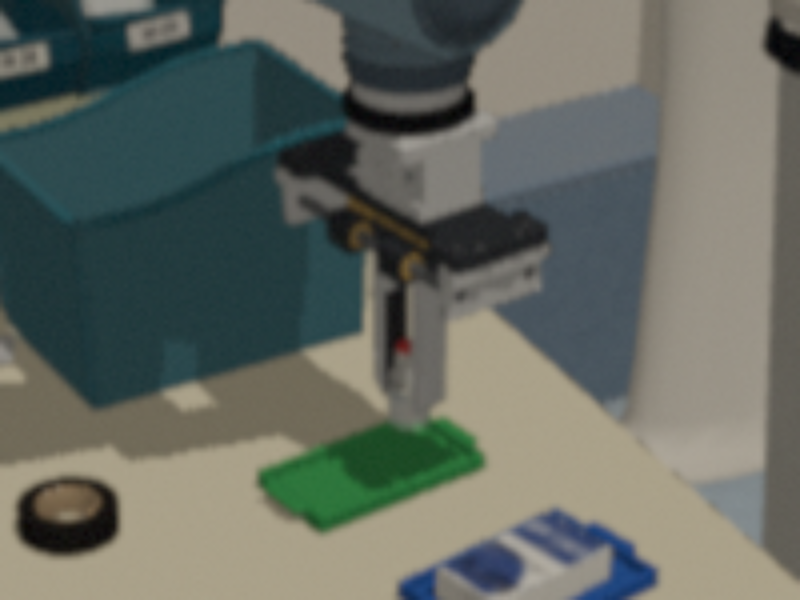

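The red-cap vial is upright over the far green bay and the bin is clear. Lower and release.

Request:
move_arm --targets '[0.06,0,0.88,0,0,0,1.9,0.06,0,0.88,0,0,0,1.9,0.06,0,0.88,0,0,0,1.9,0,0,0,0,0,0,1.9,0,0,0,0,0,0,2.6,0,0,0,0,0,0,3,0,0,0,0,0,0,4,0,0,0,0,0,0,5,0,0,0,0,0,0,5,0,0,-2,0,0,0,5,0,0,-3,0,0,0,5,0,0,-3.5,0,0,0,6,0,0,0,0,0,0,6,0,0,0,0,0,0,6]'

```text
time: 30.62
tcp_pos: [627.1, 147.2, 102.6]
ee_rot: [-0.0, -0.047, 0.999, -0.0]
ft_force: [0.5, -0.5, -0.8]
opening: 60.3
grip_force: 0.0
```

Run:
```python
from plan import *
Pt=np.load("P.npz")["t"]; print("pink",onz(Pt,(432.5,259.5),50))
plan([(350,-274.5,103,13),(350,-274.5,12.5,5)])
```

```text
pink [ 422.92992756 -292.84087406]
t 30.62 pos [627.1 147.2 102.6] yang 95.4 tilt 0.02 open 60.3 grip 0.0
(350, -274.5, 103, 13) rows [ 2.43 -3.03 -0.  ] x 13
(350, -274.5, 12.5, 5) rows [-0.01  0.    1.8 ] x 5
```

Request:
move_arm --targets '[2.43,-3.03,0,0,0,0,6,2.43,-3.03,0,0,0,0,6,2.43,-3.03,0,0,0,0,6,2.43,-3.03,0,0,0,0,6,2.43,-3.03,0,0,0,0,6,2.43,-3.03,0,0,0,0,6,2.43,-3.03,0,0,0,0,6,2.43,-3.03,0,0,0,0,6,2.43,-3.03,0,0,0,0,6,2.43,-3.03,0,0,0,0,6,2.43,-3.03,0,0,0,0,6,2.43,-3.03,0,0,0,0,6,2.43,-3.03,0,0,0,0,6,0,0,0,0,0,0,6,0,0,0,0,0,0,6,0,0,0,0,0,0,6]'

```text
time: 32.62
tcp_pos: [350.2, -273.5, 102.2]
ee_rot: [-0.0, -0.048, 0.999, 0.001]
ft_force: [0.1, 0.2, 0.2]
opening: 59.9
grip_force: 0.0
```

Run:
```python
from plan import *
plan([(350,-274.5,12.5,5)])
```

```text
t 32.62 pos [ 350.2 -273.5  102.2] yang 95.5 tilt 0.07 open 59.9 grip 0.0
(350, -274.5, 12.5, 5) rows [ 0.01 -0.02  1.79] x 5
```

Request:
move_arm --targets '[0,-0.1,1.8,0,0,0,6,0,0,1.8,0,0,0,6,0,0,1.8,0,0,0,6,0,0,1.8,0,0,0,6,0,0,1.75,0,0,0,6,0,0,0,0,0,0,6,0,0,0,0,0,0,5,0,0,0,0,0,0,4,0,0,0,0,0,0,3.2,0,0,0,0,0,0,2.8,0,0,0,0,0,0,2.5,0,0,0,0,0,0,2.2,0,0,0,0,0,0,1.9,0,0,0,0,0,0,1.9,0,0,0,0,0,0,1.9]'

```text
time: 34.5
tcp_pos: [350.2, -275.7, 13.4]
ee_rot: [0.0, -0.047, 0.999, 0.0]
ft_force: [-0.2, 1.4, 4.0]
opening: 25.0
grip_force: 30.0
```

Request:
move_arm --targets '[0,0,-1,0,0,0,1.9,0,0,-2,0,0,0,1.9,0,0,-3,0,0,0,1.9,0,0,-3,0,0,0,1.9,0,0,0,0,0,0,1.9,0,0,0,0,0,0,1.9]'

```text
time: 35.25
tcp_pos: [349.6, -275.1, 102.3]
ee_rot: [-0.0, -0.047, 0.999, 0.001]
ft_force: [0.5, -0.4, -0.2]
opening: 24.6
grip_force: 30.0
```

Run:
```python
from plan import *
plan([(570.5,142,103,14),(570.5,142,43,3),(570.5,142,18,3)])
```

```text
t 35.25 pos [ 349.6 -275.1  102.3] yang 95.4 tilt 0.07 open 24.6 grip 30.0
(570.5, 142, 103, 14) rows [-1.85  2.82 -0.  ] x 14
(570.5, 142, 43, 3) rows [-0.   -0.01  1.98] x 3
(570.5, 142, 18, 3) rows [-0.   -0.    0.84] x 3
```

Request:
move_arm --targets '[-1.85,2.82,0,0,0,0,1.9,-1.85,2.82,0,0,0,0,1.9,-1.85,2.82,0,0,0,0,1.9,-1.85,2.82,0,0,0,0,1.9,-1.85,2.82,0,0,0,0,1.9,-1.85,2.82,0,0,0,0,1.9,-1.85,2.82,0,0,0,0,1.9,-1.85,2.82,0,0,0,0,1.9,-1.85,2.82,0,0,0,0,1.9,-1.85,2.82,0,0,0,0,1.9,-1.85,2.82,0,0,0,0,1.9,-1.85,2.82,0,0,0,0,1.9,-1.85,2.82,0,0,0,0,1.9,-1.85,2.82,0,0,0,0,1.9,0,0,0,0,0,0,1.9,0,0,1.5,0,0,0,1.9,0,0,1.5,0,0,0,1.9,0,0,0,0,0,0,1.9,0,0,0,0,0,0,1.9,0,0,0,0,0,0,1.9]'

```text
time: 37.75
tcp_pos: [571.3, 141.6, 73.9]
ee_rot: [0.001, -0.047, 0.999, -0.0]
ft_force: [-0.1, 0.2, -0.4]
opening: 24.6
grip_force: 30.0
```

Run:
```python
from plan import *
plan([(570.5,142,18.2,4)])
a=cv2.resize(read_camera("scene")["pixels"][90:240,230:430],None,fx=4,fy=4)
cv2.imwrite("pics/c6.png",a)
```

```text
t 37.75 pos [571.3 141.6  73.9] yang 95.4 tilt 0.07 open 24.6 grip 30.0
(570.5, 142, 18.2, 4) rows [0.02 0.01 1.39] x 4
```

View pics/c6.png

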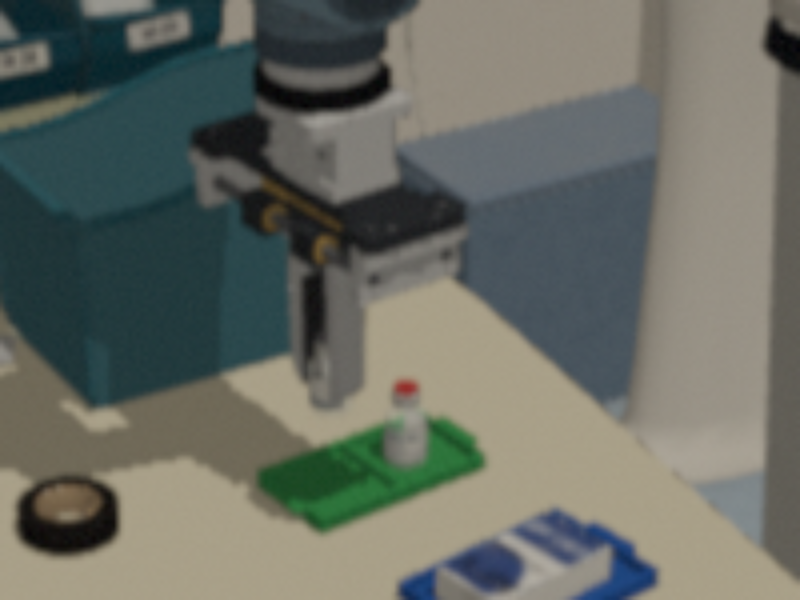

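The red-cap vial stands in the far bay and the grey-cap vial hangs above the near bay. Lower, release, then rise well clear.

Request:
move_arm --targets '[0.02,0.01,1.39,0,0,0,1.9,0.02,0.01,1.39,0,0,0,1.9,0.02,0.01,1.39,0,0,0,1.9,0,0,1.39,0,0,0,1.9,0,0,0,0,0,0,1.9,0,0,0,0,0,0,2.6,0,0,0,0,0,0,3,0,0,0,0,0,0,4,0,0,0,0,0,0,5,0,0,0,0,0,0,5,0,0,-2,0,0,0,5,0,0,-3,0,0,0,5,0,0,-4,0,0,0,6,4,0,-4,0,0,0,6,6,0,0,0,0,0,6,6,0,0,0,0,0,6,6,0,0,0,0,0,6,0,0,0,0,0,0,6,0,0,0,0,0,0,6]'

```text
time: 40.17
tcp_pos: [352.3, 121.3, 149.3]
ee_rot: [0.002, -0.047, 0.999, -0.0]
ft_force: [0.9, -0.2, -0.5]
opening: 60.0
grip_force: 0.0
```

Run:
```python
from plan import *
plan([])
a=cv2.resize(read_camera("scene")["pixels"][170:330,270:470],None,fx=2,fy=2,interpolation=2)
b=cv2.resize(read_camera("top")["pixels"][120:280,200:460],None,fx=2.95,fy=2.95,interpolation=2)[:,:800]
a=cv2.copyMakeBorder(cv2.resize(a,None,fx=.4,fy=.4) if 0 else a[:,:400],0,0,0,b.shape[1]-400,0)[:600-b.shape[0]] if 0 else a
cv2.imwrite("pics/c7.png",b); cv2.imwrite("pics/c8.png",cv2.resize(a,None,fx=2,fy=2)[:600])
```

```text
t 40.17 pos [352.3 121.3 149.3] yang 95.4 tilt 0.22 open 60.0 grip 0.0
```

View pics/c7.png

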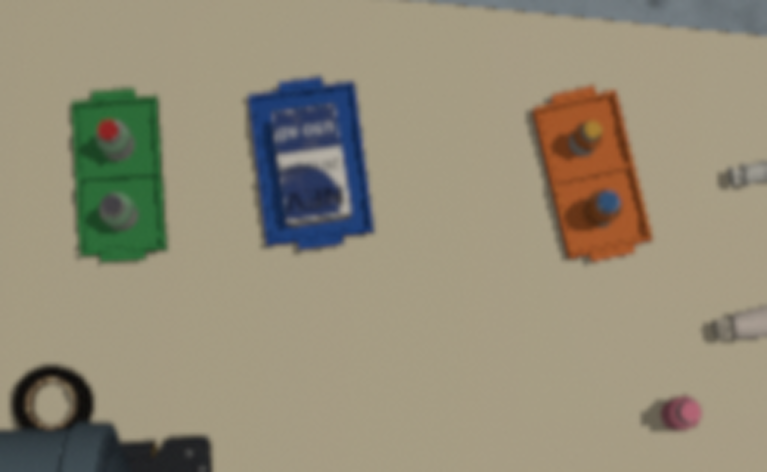

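View pics/c8.png

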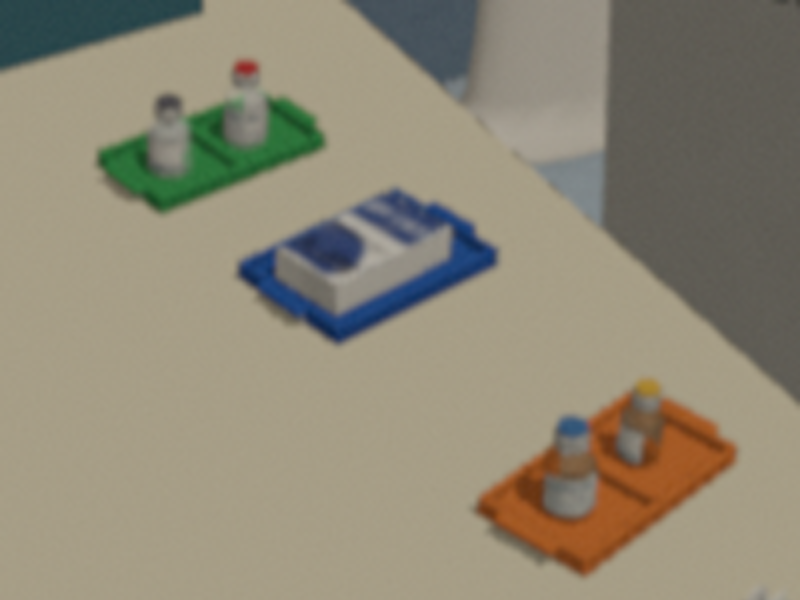

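Each of the four vials stands upright in its own bay, and the carton lies flat and centred in the blue tray. The tape roll, tube and pink vial have not moved. Handing in.

```bash
python3 -c "
from plant import *
print(job_done())"
```

```text
the job is handed in; nothing more can be done
None
```

The job is handed in at about 40 s of robot time, verdict not shown: the last pictures show both brown vials upright in the orange tray and both clear vials upright in the green tray, one per bay, the carton flat in the blue tray, and the tape roll and cream tube undisturbed.

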